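# Tip the two cartons and dispatch the stamped one

### The arm

A 6-joint arm with a two-finger parallel gripper is mounted at the origin on a cart in front of the work surface, level with it; the furniture and walls round the work are solid. World frame = base frame: x ahead of the robot, y to its left, z up, the work surface at z = 0. Lengths are in m, angles in rad, forces in N, time in s.
With the tool pointing down it reaches from about 0.3 to 0.775 m from the base axis. Payload 14.6 kg.
Tool frame: the origin (TCP) lies midway between the tips of the shut fingers; the grasp point (between the pads) lies 19 mm behind it (grasp_offset is the distance from the TCP to the grasp point, in m); z points along the fingers, y is the line along which they close (so a half turn about z gives the same grasp; the last joint's range is limited). The gripper opens to 94 mm and grips with 3 to 60 N. Pads are 16 mm wide; open, the fingers measure 119 mm over their backs; the gripper's body (75 mm by 177 mm) begins 78 mm behind the grasp point.
Start: joints at [1.258, 0.3, 1.521, -0, 1.321, -0.067], TCP at [0.134, 0.533, 0.205] pointing down, gripper open.
Joint ranges: [-3.03, 3.03], [-0.79, 2.21], [0.23, 2.52], [-1.04, 4.18], [0, 3.07], [-2.55, 2.55]. Speed limits (rad/s): [2.22, 2.22, 2.57, 3.14, 3.14, 3.14].

### API

Orientations are given as [roll, pitch, yaw] about the fixed x, y, z axes, in that order (R = Rz(yaw) Ry(pitch) Rx(roll)).
In Python, from station import * gives the robot as it stands. The module is installed in compiled form; this text tells all that it offers.
- The arm moves only by the tool send_rows, never from a script. Its argument "rows" is a list of rows, each an object of numbers: "dx", "dy", "dz": the shift along the tool's x, y, z in mm; "roll": the turn about the tool's z in degrees; "jaw": the closure, from -1 (fully open) to 1 (shut). In form: [{"dx": .., "dy": .., "dz": .., "roll": .., "jaw": ..}, ...]. A call has 1 to 12 rows; each row shifts and turns the commanded pose from where the row before left it, along the tool's axes as they then stand; what a row does not reach is not made up. A row lasts 1/12 s, in which the tool goes at most 41.7 mm and 7.16 degrees, less where a joint would pass 70% of its speed; a pose out of reach is approached as far as the arm can. A call is refused whole if a number of a shift passes 41.7 or a number of a turn 7.16, either way. A call with a gripper value outside its range is refused whole. The fingers move at their own pace and stop on an object; "force" is the grip in N (left out, the last holds). Time passes only in rows, so rows that do not move let the fingers close. It gives the time, the measured TCP pose, the force, the opening and the grip force at its end, in the units of the state.
- get_obs(): the state, without advancing time (a new reading comes with each control period).
- camera(name): name is "side" or "top"; returns a dict with "frame" (420x560x3 uint8, red, green, blue), "z_map" (420x560 float32, m along the optical axis (not along the pixel's ray), 0 where there is no reading), "camera_matrix" (3x3 intrinsics, pixels), "D" ([k1, k2, p1, p2, k3] as OpenCV has them; the pictures are not rectified), "rvec" (rotation vector, rad) and "tvec" (3), from world to camera coordinates, as OpenCV has them. Camera axes: x right, y down, z forward; pixel columns grow to the right and rows downward; lengths in m; the calibration is good to about 2 mm. A picture is of the moment at which its call begins.
- hand_in(): hands the job in; it is judged then, once.
The state is a dict: "time_s": time; "qpos": joint angles; "joint_vel": joint speeds; "tau": joint torques, N m; "ee_pos": TCP position; "eef_rot": TCP orientation; "force": force on the tool from outside, world axes, zero at the start; "moment": the same for the moment, N m; "grip_width": finger opening in m; "grip_force": force on a finger pad.
Only numpy, scipy, OpenCV 4.12 (cv2) and the standard library are available. Lean on these libraries where they do the work, as an engineer would, in place of code of your own. Each camera call takes 0.05 s, during which the arm holds its last target. There are 200 camera calls.

### The job

Two empty kraft cartons stand on the bench and one of them has a round black stamp on its underside. Tip each carton over, away from you, onto its back so that its underside faces you; when both are down, push the stamped one ahead along the bench, still lying on its back with its underside towards you, until all of it lies beyond the black tape line, with its near end no more than 2 cm past the tape. Leave the unmarked carton lying on its back and not wholly beyond the line, lift and carry nothing, and leave the other things on the bench alone.

Things in the scene. Friction and masses are not known exactly. Their poses are not given: they have to be found in the camera images.
- stamped_carton: Upright kraft carton, 0.25 kg +-30%, black stamp (crossed ring, 69 mm) on its underside. In its frame (x away from the robot, z from underside to top) the box part spans x -49..41, y -55..45, z 0..150 mm; open flaps lean out at +x (to x 50, z 182) and +y (to y 55, z 170); the near face is plain. Origin: on the underside. Either carton may be left or right.
- plain_carton: Upright kraft carton, 0.25 kg +-30%, looks the same but has no mark underneath. In its frame (x away from the robot, z from underside to top) the box part spans x -49..41, y -55..45, z 0..150 mm; open flaps lean out at +x (to x 50, z 182) and +y (to y 55, z 170); the near face is plain. Origin: on the underside. Either carton may be left or right.
- stamped_carton_middle (a point): Middle of the carton's box part, 75 mm from its underside, 45 mm from its near and far faces. Pushed near the top of its near face the carton turns about its far bottom edge without sliding and falls by itself past about 31 degrees. Lying on its back, x points down, z away from the robot, this point is about 50 mm above the bench and the far flap props the top end up about 9 mm.
- stamped_carton_foot_left (a point): Point at the left far bottom corner of the carton, 41 mm ahead of and 45 mm to the left of the origin, on the underside; once the carton lies on its back it is the left lower corner of the underside that faces the robot, on the bench.
- stamped_carton_foot_right (a point): Point at the right far bottom corner of the carton, 41 mm ahead of and 55 mm to the right of the origin, on the underside; once the carton lies on its back it is the right lower corner of the underside that faces the robot, on the bench.
- plain_carton_middle (a point): Middle of the carton's box part, 75 mm from its underside, 45 mm from its near and far faces. Pushed near the top of its near face the carton turns about its far bottom edge without sliding and falls by itself past about 31 degrees. Lying on its back, x points down, z away from the robot, this point is about 50 mm above the bench and the far flap props the top end up about 9 mm.
- plain_carton_foot_left (a point): Point at the left far bottom corner of the carton, 41 mm ahead of and 45 mm to the left of the origin, on the underside; once the carton lies on its back it is the left lower corner of the underside that faces the robot, on the bench.
- plain_carton_foot_right (a point): Point at the right far bottom corner of the carton, 41 mm ahead of and 55 mm to the right of the origin, on the underside; once the carton lies on its back it is the right lower corner of the underside that faces the robot, on the bench.
- line: Dispatch line: a straight flat strip of black tape on the bench, 20 mm wide and 560 mm long, running across the bench behind both cartons. Origin: middle of the strip; x crosses the strip, away from the robot; y runs along it to the left.
- wash_bottle: Bystander: white wash bottle with red cap and bent spout, 66 x 95 x 197 mm, origin at the centre of its underside.
- flask: Bystander: conical flask with pink liquid, 76 mm wide, 133 mm tall, origin at the centre of its underside.
- timer: Bystander: white bench timer, 68 x 68 x 20 mm, origin at the centre of its underside.
- specimen_cup: Bystander: clear cup with red lid, 72 mm wide, 76 mm tall, origin at the centre of its underside.
Things that resemble listed ones, but are neither listed nor needed, are in the scene too. Leave any purple look-alike of the stamped_carton alone.

How it is judged:
On the way, in this order (a step that is already met when the one before it is completed fails the run):
1. one carton lies on its back, underside towards the robot (((angle between stamped_carton's own x axis and vertical above 2.85 rad and angle between the z axis of stamped_carton and the x axis of line, either way round below 0.6 rad) or (angle between plain_carton's own x axis and vertical above 2.85 rad and angle between the z axis of plain_carton and the x axis of line, either way round below 0.6 rad))), for 0.2 s.
2. both cartons lie on their backs, undersides towards the robot (angle between each of stamped_carton, plain_carton's own x axis and vertical above 2.85 rad and angle between the z axis of each of stamped_carton, plain_carton and the x axis of line, either way round below 0.6 rad), for 0.2 s.
3. the stamped carton, still on its back, has been pushed wholly beyond the line (angle between stamped_carton's own x axis and vertical above 2.85 rad and angle between the z axis of stamped_carton and the x axis of line, either way round below 0.6 rad and x of each of stamped_carton_foot_left, stamped_carton_foot_right in the frame of line above 0.006 m), for 0.2 s.
At the end, for the whole second after the job is handed in: Both cartons rest on their backs (within 0.29 rad), undersides to the robot (within 0.6 rad). Both lower corners of the stamped one's underside are over 6 mm beyond the line's middle, the nearer under 35 mm; a corner of the plain one's is short of the tape's far edge (all of step 3 and angle between plain_carton's own x axis and vertical above 2.85 rad and angle between the z axis of plain_carton and the x axis of line, either way round below 0.6 rad and x of any of stamped_carton_foot_left, stamped_carton_foot_right in the frame of line below 0.035 m and x of any of plain_carton_foot_left, plain_carton_foot_right in the frame of line below 0.01 m and linear speed of each of stamped_carton, plain_carton below 0.02 m/s and angular speed of each of stamped_carton, plain_carton below 0.1 rad/s); the robot touches nothing.
It fails at once if a carton is lifted off the bench (height (world z) of any of stamped_carton_middle, plain_carton_middle above 0.115 m or (angle between stamped_carton's own x axis and vertical above 2.6 rad and height (world z) of stamped_carton_middle above 0.08 m) or (angle between plain_carton's own x axis and vertical above 2.6 rad and height (world z) of plain_carton_middle above 0.08 m)).
It fails at once if a bystander is moved more than 30 mm or tipped (distance of any of wash_bottle, flask, timer, specimen_cup from where it was at the start of the episode above 0.03 m or angle between any of wash_bottle, flask, timer, specimen_cup's own z axis and vertical above 0.5 rad).
It also fails if it takes over 72 s, if anything falls off the work surface, if the arm or the gripper's body presses on something with over 40 N, if the wrist force passes 120 N, or if a joint passes its speed limit or range.

## Working session

There is one attempt and no reset: what is moved stays moved. The work goes in short steps, Python scripts to look and compute and a tool call to move; the robot and the scene stay as the last step left them, time stands still between calls to the robot, and variables do not carry over. Pictures are saved under pics/ and viewed, at most 10 in all, crops included, and the job is handed in when it is done.

Besides the shell and the picture viewer there is one more tool, called after ">>>" as a command line: name --argument value ..., lists and objects as JSON in quotes. send_rows: Moves the arm, as the interface text tells. Its arguments: {"type":"object","properties":{"rows":{"type":"array"},"force":{"type":"number"}},"required":["rows"]}

```bash
mkdir -p pics
cat > h.py <<'E'
from station import *
import numpy as np, cv2
def snap(name,fn=None):
    c=camera(name)
    if fn: cv2.imwrite('pics/'+fn,c['frame'][:,:,::-1])
    return c
def world(c):
    z=c['z_map']; h,w=z.shape
    u,v=np.meshgrid(np.arange(w),np.arange(h))
    p=cv2.undistortPoints(np.stack([u,v],-1).reshape(-1,1,2).astype(np.float64),c['camera_matrix'],c['D']).reshape(h,w,2)
    P=np.dstack([p[...,0]*z,p[...,1]*z,z])
    R=cv2.Rodrigues(np.array(c['rvec'],float))[0]
    W=(P-np.array(c['tvec']).reshape(3))@R
    W[z==0]=np.nan
    return W
E
python3 - <<'E'
from h import *
for n in('top','side'):
    c=snap(n,n+'1.png'); W=world(c); np.save(n+'W.npy',W); np.save(n+'F.npy',c['frame'])
print(get_obs())
E
```

```text
{'time_s': 0.1, 'qpos': array([ 1.25839844e+00,  3.00393473e-01,  1.52149987e+00,  1.48806946e-06,
        1.32072561e+00, -6.66032244e-02]), 'joint_vel': array([ 0.00108   , -0.00068507, -0.00228921,  0.00090342,  0.00163879,
       -0.00070939]), 'tau': array([ 3.99405719e-03, -5.32653165e+01, -3.53275430e+01,  7.10874796e-02,
        2.35458522e-02, -4.61265108e-05]), 'ee_pos': array([0.13376186, 0.53324451, 0.20496327]), 'eef_rot': array([-3.14056873e+00, -6.97425463e-05,  2.89579759e+00]), 'force': array([-1.63509232,  0.52100977,  0.65873725]), 'moment': array([-0.05194068, -0.04263286,  0.01052546]), 'grip_force': 0.0, 'grip_width': 0.09386660924308647}
```

View pics/top1.png

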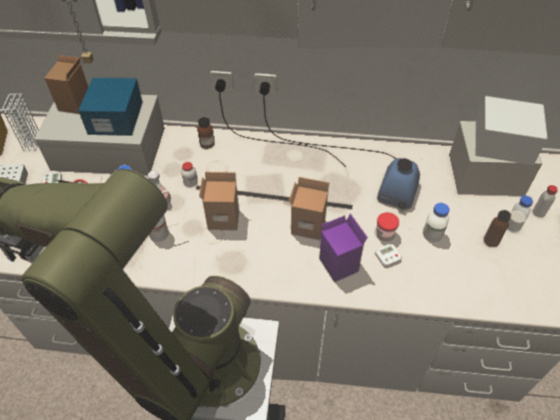

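View pics/side1.png

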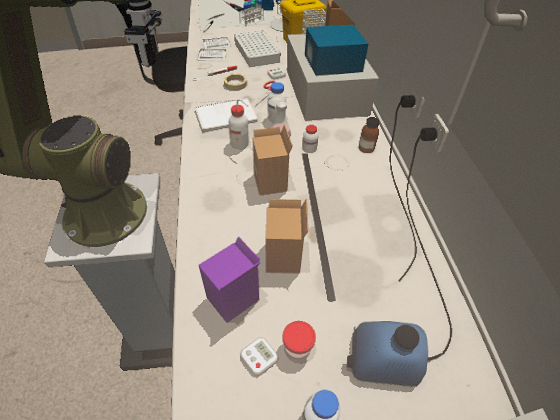

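Top view: the kraft cartons are at about (221,202) and (309,209). The tape runs from (238,192) to (352,206). The purple look-alike is at (342,249), next to the right carton's near-right side, and the wash bottle is at about (158,222). Side view: the kraft cartons are at (270,160) and (286,236), the purple one is at (230,280), and the brown carton at the far back on the shelf is not a candidate.

Run:
```python
from h import *
for n in('top','side'):
    W=np.load(n+'W.npy');F=np.load(n+'F.npy')
    hsv=cv2.cvtColor(F,cv2.COLOR_RGB2HSV); z=W[...,2]
    inb=(np.abs(W[...,1])<.7)&(W[...,0]>.2)&(W[...,0]<1.0)
    kr=inb&(hsv[...,0]>4)&(hsv[...,0]<22)&(hsv[...,1]>70)&(z>.01)&(z<.2)
    pu=inb&(hsv[...,0]>125)&(hsv[...,0]<160)&(hsv[...,1]>80)&(z>.01)&(z<.2)
    bk=inb&(hsv[...,2]<70)&(np.abs(z)<.008)
    oth=inb&(z>.012)&(z<.21)&~kr&~pu
    for lab,m,a in(('kraft',kr,150),('purple',pu,150),('tape',bk,100),('other',oth,60)):
        k,l,s,_=cv2.connectedComponentsWithStats(m.astype(np.uint8))
        for i in range(1,k):
            if s[i,4]<a: continue
            P=W[l==i]; print(n,lab,s[i],'min',np.nanpercentile(P,2,0).round(3),'max',np.nanpercentile(P,98,0).round(3))
            if lab=='tape':
                q=cv2.minAreaRect(P[:,:2].astype(np.float32)*1000); print(q)
            if lab in('kraft','purple'):
                for lo,hi in((.02,.06),(.06,.14),(.14,.155)):
                    Q=P[(P[:,2]>lo)&(P[:,2]<hi)]
                    if len(Q)>10: print('   ',lo,hi,len(Q),cv2.boxPoints(cv2.minAreaRect(Q[:,:2].astype(np.float32)*1000)).round().tolist())
```

```text
top kraft [198 125  14  14 159] min [0.824 0.173 0.058] max [0.86  0.221 0.104]
    0.06 0.14 154 [[815.0, 214.0], [827.0, 167.0], [870.0, 177.0], [859.0, 225.0]]
top kraft [ 199  172   39   57 1656] min [0.453 0.019 0.018] max [0.555 0.125 0.177]
    0.02 0.06 172 [[417.0, 91.0], [468.0, -1.0], [507.0, 21.0], [456.0, 113.0]]
    0.06 0.14 406 [[443.0, 111.0], [458.0, 12.0], [524.0, 22.0], [509.0, 121.0]]
    0.14 0.155 739 [[448.0, 120.0], [460.0, 15.0], [558.0, 26.0], [546.0, 131.0]]
top kraft [ 289  177   40   62 1683] min [ 0.451 -0.266  0.018] max [ 0.556 -0.164  0.177]
    0.02 0.06 160 [[447.0, -256.0], [458.0, -258.0], [471.0, -167.0], [459.0, -166.0]]
    0.06 0.14 413 [[446.0, -262.0], [543.0, -273.0], [554.0, -174.0], [457.0, -164.0]]
    0.14 0.155 760 [[446.0, -260.0], [545.0, -275.0], [561.0, -172.0], [462.0, -157.0]]
top purple [ 321  215   45   42 1171] min [ 0.306 -0.383  0.139] max [ 0.421 -0.269  0.174]
    0.06 0.14 26 [[305.0, -308.0], [348.0, -361.0], [411.0, -311.0], [368.0, -257.0]]
    0.14 0.155 889 [[292.0, -314.0], [340.0, -392.0], [434.0, -334.0], [385.0,
[... 2319 characters left out ...]
2]
side other [ 195   98   63   50 1258] min [0.283 0.24  0.012] max [0.479 0.515 0.18 ]
side other [302 124  17  27 357] min [0.634 0.19  0.016] max [0.683 0.231 0.093]
side other [359 136  16  13 112] min [0.832 0.167 0.022] max [0.872 0.205 0.054]
side other [ 199  263   61   59 1543] min [ 0.303 -0.39   0.015] max [ 0.426 -0.321  0.166]
side other [ 282  321   34   40 1012] min [ 0.47  -0.508  0.017] max [ 0.534 -0.443  0.079]
side other [ 347  321   84   65 4425] min [ 0.616 -0.59   0.018] max [ 0.759 -0.467  0.126]
side other [241 337  37  38 866] min [ 0.379 -0.521  0.013] max [ 0.45  -0.448  0.022]
side other [302 389  38  31 947] min [ 0.487 -0.654  0.067] max [ 0.547 -0.608  0.141]
```

Run:
```python
from h import *
for n in('top','side'):
    W=np.load(n+'W.npy');F=np.load(n+'F.npy'); z=W[...,2]
    v=F.max(2)
    m=(W[...,0]>.5)&(W[...,0]<.72)&(W[...,1]>-.4)&(W[...,1]<.33)&(v<75)&(abs(z)<.015)
    m=m.astype(np.uint8)
    k,l,s,_=cv2.connectedComponentsWithStats(m)
    for i in range(1,k):
        if s[i,4]>25:
            P=W[l==i]; print(n,s[i],np.nanmedian(P,0).round(3),cv2.boxPoints(cv2.minAreaRect(P[:,:2].astype(np.float32)*1000)).round().tolist())
    for y in np.arange(-.36,.32,.04):
        q=(m>0)&(abs(W[...,1]-y)<.01)
        if q.sum()>3: print(round(y,2),np.nanpercentile(W[q][:,0],[5,50,95]).round(3),end=' ')
    print()
    o=(z>.012)&(z<.4)&(W[...,0]>.55)&(W[...,0]<.95)&(abs(W[...,1]+.07)<.33)
    k,l,s,_=cv2.connectedComponentsWithStats(o.astype(np.uint8))
    for i in range(1,k):
        if s[i,4]>25: P=W[l==i]; print('obst',s[i],P.min(0).round(3),P.max(0).round(3))
```

```text
top [328 203  23   5  38] [ 0.61  -0.318 -0.002] [[599.0, -354.0], [615.0, -356.0], [621.0, -279.0], [605.0, -278.0]]
-0.36 [0.6   0.604 0.607] -0.32 [0.603 0.611 0.613] -0.28 [0.61  0.613 0.619] -0.12 [0.615 0.617 0.627] -0.0 [0.624 0.625 0.63 ] 
obst [196  71  49  78 785] [0.819 0.061 0.012] [0.95  0.259 0.275]
obst [232  73  61  68 501] [ 0.893 -0.119  0.012] [0.95  0.116 0.278]
obst [304 131  27   5  47] [ 0.934 -0.266  0.012] [ 0.95  -0.165  0.029]
obst [347 134  17   5  28] [ 0.936 -0.392  0.012] [ 0.95  -0.331  0.026]
obst [181 162  17  24 317] [0.623 0.19  0.013] [0.678 0.246 0.096]
obst [209 172  27   8 119] [0.55  0.026 0.148] [0.561 0.111 0.184]
obst [298 177  25  10 106] [ 0.55  -0.252  0.147] [ 0.564 -0.176  0.182]

obst [385  90  30  88 335] [0.899 0.034 0.012] [0.95  0.254 0.256]
obst [359 117  20  36 527] [0.829 0.163 0.012] [0.889 0.218 0.125]
obst [283 124  10  65 161] [0.55  0.021 0.015] [0.562 0.125 0.184]
obst [302 124  17  27 368] [0.633 0.187 0.013] [0.687 0.239 0.097]
obst [438 124   5  14  33] [ 0.947 -0.056  0.239] [ 0.95  -0.027  0.269]
obst [406 128  32  87 369] [ 0.9   -0.122  0.012] [0.95  0.003 0.25 ]
obst [411 183  18  36  71] [ 0.946 -0.143  0.012] [ 0.95  -0.005  0.025]
obst [300 199   8  30 130] [ 0.55  -0.266  0.15 ] [ 0.564 -0.168  0.184]
obst [434 230  11  22  42] [ 0.945 -0.263  0.012] [ 0.95  -0.193  0.023]
obst [447 256   7  14  27] [ 0.947 -0.324  0.013] [ 0.95  -0.284  0.023]
obst [453 271  13  24  40] [ 0.947 -0.4    0.012] [ 0.95  -0.328  0.023]
```

>>> send_rows --rows '[{"dz": -40, "jaw": 0.3}, {"dz": -40, "jaw": 0.3}, {"dz": -20, "jaw": 0.3}, {"jaw": 0.3}]'

```text
invalid input at $.rows[0]: expected keys dx, dy, dz, roll, jaw
```

>>> send_rows --rows '[{"dx": 0, "dy": 0, "dz": -33, "roll": -6.7, "jaw": 0.3}, {"dx": 0, "dy": 0, "dz": -33, "roll": -6.7, "jaw": 0.3}, {"dx": 0, "dy": 0, "dz": -34, "roll": -6.7, "jaw": 0.3}, {"dx": -16, "dy": -36, "dz": 0, "roll": 0, "jaw": 0.3}, {"dx": -16, "dy": -36, "dz": 0, "roll": 0, "jaw": 0.3}, {"dx": -16, "dy": -36, "dz": 0, "roll": 0, "jaw": 0.3}, {"dx": -16, "dy": -36, "dz": 0, "roll": 0, "jaw": 0.3}, {"dx": -16, "dy": -36, "dz": 0, "roll": 0, "jaw": 0.3}, {"dx": -16, "dy": -36, "dz": 0, "roll": 0, "jaw": 0.3}, {"dx": -16, "dy": -36, "dz": 0, "roll": 0, "jaw": 0.3}, {"dx": -16, "dy": -36, "dz": 0, "roll": 0, "jaw": 0.3}, {"dx": 0, "dy": 0, "dz": 0, "roll": 0, "jaw": 0.3}]'

```text
time_s: 1.1
ee_pos: [0.2936, 0.2561, 0.3055]
eef_rot: [-3.141, 0.001, -3.042]
force: [0.4, 0.5, 0.0]
grip_width: 0.033
grip_force: 0.0
```

>>> send_rows --rows '[{"dx": -14, "dy": -33.5, "dz": 0, "roll": 0, "jaw": 0.3}, {"dx": -14, "dy": -33.5, "dz": 0, "roll": 0, "jaw": 0.3}, {"dx": -14, "dy": -33.5, "dz": 0, "roll": 0, "jaw": 0.3}, {"dx": -14, "dy": -33.5, "dz": 0, "roll": 0, "jaw": 0.3}, {"dx": -14, "dy": -33.5, "dz": 0, "roll": 0, "jaw": 0.3}, {"dx": -14, "dy": -33.5, "dz": 0, "roll": 0, "jaw": 0.3}, {"dx": 0, "dy": 0, "dz": 0, "roll": 0, "jaw": 0.3}]'

```text
time_s: 1.68
ee_pos: [0.3976, 0.0654, 0.3049]
eef_rot: [-3.141, -0.001, -3.041]
force: [0.2, 0.3, 0.4]
grip_width: 0.0333
grip_force: 0.0
```

Run:
```python
from h import *
f=snap('side')['frame'][80:340,160:380,::-1]
cv2.imwrite('pics/c2.png',cv2.resize(f,None,fx=2.2,fy=2.2,interpolation=cv2.INTER_CUBIC))
```

```text
(no output)
```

View pics/c2.png

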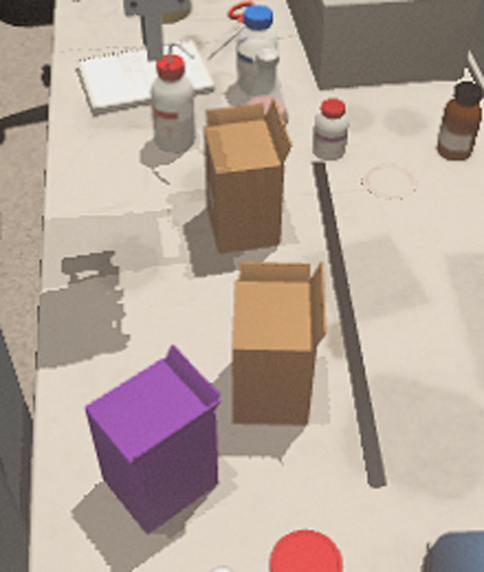

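The crop shows the two kraft cartons at (245,175) and (275,345). The purple one at (150,440) is rejected. Something pink, probably the flask, shows behind the left carton at (268,105), so I'll locate it before tipping.

Run:
```python
from h import *
c=snap('top','t3.png');W=world(c)
m=(W[...,2]>.015)&(W[...,2]<.25)&(W[...,0]>.25)&(W[...,0]<.8)&(W[...,1]>.1)&(W[...,1]<.45)
k,l,s,_=cv2.connectedComponentsWithStats(m.astype(np.uint8))
for i in range(1,k):
    if s[i,4]>25: P=W[l==i]; print(s[i],P.min(0).round(3),P.max(0).round(3),c['frame'][l==i].mean(0).round())
cv2.imwrite('pics/t3c.png',cv2.resize(c['frame'][120:290,100:370,::-1],None,fx=2.9,fy=2.9))
```

```text
[ 116  100   40  102 2136] [0.523 0.372 0.016] [0.8   0.45  0.249] [120. 122. 119.]
[206 205   6  23  68] [0.45  0.1   0.017] [0.46  0.112 0.126] [91. 74. 59.]
```

View pics/t3c.png

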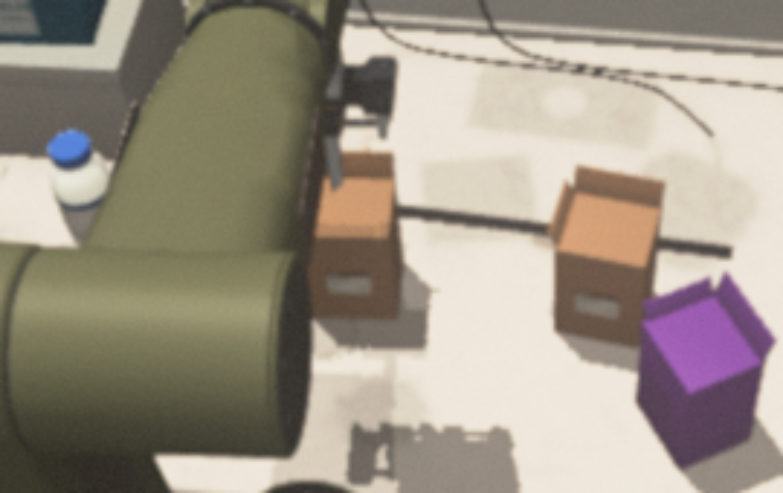

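The arm hides the left side here. In the first top picture the pink flask shows at about (163,200), which is y≈0.25 and clear of the left carton's fall. Descending.

>>> send_rows --rows '[{"dx": 0, "dy": 0, "dz": 35, "roll": 0, "jaw": 0.3}, {"dx": 0, "dy": 0, "dz": 35, "roll": 0, "jaw": 0.3}, {"dx": 0, "dy": 0, "dz": 35, "roll": 0, "jaw": 0.3}, {"dx": 0, "dy": 0, "dz": 35, "roll": 0, "jaw": 0.3}, {"dx": 0, "dy": 0, "dz": 33, "roll": 0, "jaw": 0.3}, {"dx": 0, "dy": 0, "dz": 0, "roll": 0, "jaw": 0.3}, {"dx": -12, "dy": 0, "dz": 0, "roll": 0, "jaw": 0.3}, {"dx": -12, "dy": 0, "dz": 0, "roll": 0, "jaw": 0.3}, {"dx": -12, "dy": 0, "dz": 0, "roll": 0, "jaw": 0.3}, {"dx": -10, "dy": 0, "dz": 0, "roll": 0, "jaw": 0.3}, {"dx": -10, "dy": 0, "dz": 0, "roll": 0, "jaw": 0.3}]'

```text
time_s: 2.7
ee_pos: [0.4524, 0.0765, 0.1345]
eef_rot: [3.141, 0.001, -3.035]
force: [-2.6, -0.9, 2.2]
grip_width: 0.0325
grip_force: 1.3
```

>>> send_rows --rows '[{"dx": -8, "dy": 0, "dz": 0, "roll": 0, "jaw": 0.3}, {"dx": -8, "dy": 0, "dz": 0, "roll": 0, "jaw": 0.3}, {"dx": -8, "dy": 0, "dz": 0, "roll": 0, "jaw": 0.3}, {"dx": -8, "dy": 0, "dz": 0, "roll": 0, "jaw": 0.3}, {"dx": -8, "dy": 0, "dz": 0, "roll": 0, "jaw": 0.3}, {"dx": -8, "dy": 0, "dz": 0, "roll": 0, "jaw": 0.3}, {"dx": -8, "dy": 0, "dz": 0, "roll": 0, "jaw": 0.3}]'

```text
time_s: 3.28
ee_pos: [0.5081, 0.0812, 0.1325]
eef_rot: [-3.142, 0.0, -3.037]
force: [-1.1, -0.3, 1.2]
grip_width: 0.0328
grip_force: 0.2
```

Run:
```python
from h import *
f=snap('side')['frame'][80:340,160:380,::-1]
cv2.imwrite('pics/c4.png',cv2.resize(f,None,fx=2.2,fy=2.2,interpolation=cv2.INTER_CUBIC))
```

```text
(no output)
```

View pics/c4.png

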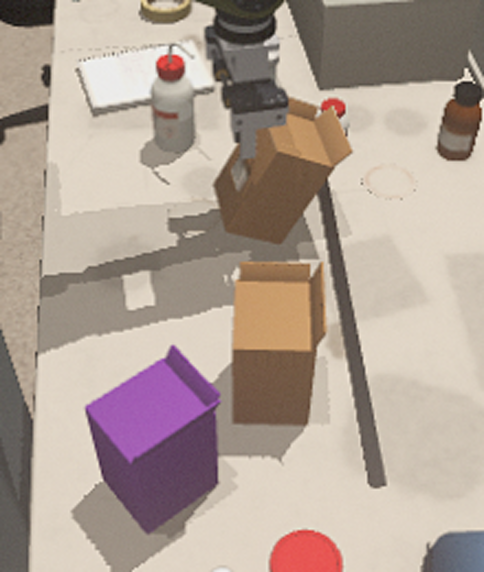

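The left carton is tilted about 25° around (280,180) and turning about its far edge without sliding. I'll push on until it falls.

>>> send_rows --rows '[{"dx": -7, "dy": 0, "dz": 0, "roll": 0, "jaw": 0.3}, {"dx": -7, "dy": 0, "dz": 0, "roll": 0, "jaw": 0.3}, {"dx": -7, "dy": 0, "dz": 0, "roll": 0, "jaw": 0.3}, {"dx": -6, "dy": 0, "dz": 0, "roll": 0, "jaw": 0.3}, {"dx": 0, "dy": 0, "dz": 0, "roll": 0, "jaw": 0.3}, {"dx": 0, "dy": 0, "dz": 0, "roll": 0, "jaw": 0.3}, {"dx": 0, "dy": 0, "dz": -15, "roll": 0, "jaw": 0.3}, {"dx": 0, "dy": 0, "dz": -25, "roll": 0, "jaw": 0.3}, {"dx": 20, "dy": 0, "dz": -38, "roll": 0, "jaw": 0.3}, {"dx": 20, "dy": 0, "dz": -36, "roll": 0, "jaw": 0.3}, {"dx": 20, "dy": 0, "dz": -36, "roll": 0, "jaw": 0.3}]'

```text
time_s: 4.25
ee_pos: [0.4737, 0.0776, 0.2826]
eef_rot: [-3.142, -0.001, -3.037]
force: [-0.5, 0.2, 0.2]
grip_width: 0.0331
grip_force: 0.0
```

Run:
```python
from h import *
f=snap('side')['frame'][80:340,160:380,::-1]
cv2.imwrite('pics/c5.png',cv2.resize(f,None,fx=2.2,fy=2.2,interpolation=cv2.INTER_CUBIC))
```

```text
(no output)
```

View pics/c5.png

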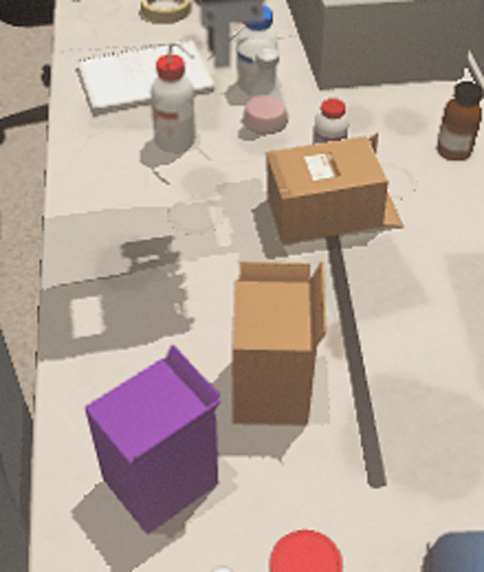

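The left carton lies on its back at (325,185), with the flask at (265,115) clear of it. Next is the right carton.

>>> send_rows --rows '[{"dx": 0, "dy": 0, "dz": -10, "roll": 6.8, "jaw": 0.3}, {"dx": 0, "dy": 0, "dz": -10, "roll": 6.7, "jaw": 0.3}, {"dx": 4, "dy": -32, "dz": 0, "roll": 0, "jaw": 0.3}, {"dx": 4, "dy": -32, "dz": 0, "roll": 0, "jaw": 0.3}, {"dx": 4, "dy": -32, "dz": 0, "roll": 0, "jaw": 0.3}, {"dx": 4, "dy": -32, "dz": 0, "roll": 0, "jaw": 0.3}, {"dx": 4, "dy": -32, "dz": 0, "roll": 0, "jaw": 0.3}, {"dx": 4, "dy": -32, "dz": 0, "roll": 0, "jaw": 0.3}, {"dx": 4, "dy": -32, "dz": 0, "roll": 0, "jaw": 0.3}, {"dx": 4, "dy": -32, "dz": 0, "roll": 0, "jaw": 0.3}, {"dx": 4, "dy": -34, "dz": 0, "roll": 0, "jaw": 0.3}, {"dx": 0, "dy": 0, "dz": 0, "roll": 0, "jaw": 0.3}]'

```text
time_s: 5.3
ee_pos: [0.4001, -0.2089, 0.3011]
eef_rot: [-3.141, -0.0, 3.007]
force: [-0.6, 0.3, 0.6]
grip_width: 0.0325
grip_force: 0.0
```

>>> send_rows --rows '[{"dx": 0, "dy": 0, "dz": 35, "roll": 0, "jaw": 0.3}, {"dx": 0, "dy": 0, "dz": 35, "roll": 0, "jaw": 0.3}, {"dx": 0, "dy": 0, "dz": 35, "roll": 0, "jaw": 0.3}, {"dx": 0, "dy": 0, "dz": 35, "roll": 0, "jaw": 0.3}, {"dx": 0, "dy": 0, "dz": 28, "roll": 0, "jaw": 0.3}, {"dx": 0, "dy": 0, "dz": 0, "roll": 0, "jaw": 0.3}, {"dx": -12, "dy": 0, "dz": 0, "roll": 0, "jaw": 0.3}, {"dx": -12, "dy": 0, "dz": 0, "roll": 0, "jaw": 0.3}, {"dx": -12, "dy": 0, "dz": 0, "roll": 0, "jaw": 0.3}, {"dx": -10, "dy": 0, "dz": 0, "roll": 0, "jaw": 0.3}, {"dx": -10, "dy": 0, "dz": 0, "roll": 0, "jaw": 0.3}]'

```text
time_s: 6.22
ee_pos: [0.4581, -0.2124, 0.1353]
eef_rot: [-3.141, 0.001, 3.011]
force: [-2.0, 0.4, 1.6]
grip_width: 0.0329
grip_force: 0.9
```

>>> send_rows --rows '[{"dx": -8, "dy": 0, "dz": 0, "roll": 0, "jaw": 0.3}, {"dx": -8, "dy": 0, "dz": 0, "roll": 0, "jaw": 0.3}, {"dx": -8, "dy": 0, "dz": 0, "roll": 0, "jaw": 0.3}, {"dx": -8, "dy": 0, "dz": 0, "roll": 0, "jaw": 0.3}, {"dx": -8, "dy": 0, "dz": 0, "roll": 0, "jaw": 0.3}, {"dx": -8, "dy": 0, "dz": 0, "roll": 0, "jaw": 0.3}, {"dx": -8, "dy": 0, "dz": 0, "roll": 0, "jaw": 0.3}]'

```text
time_s: 6.8
ee_pos: [0.5135, -0.2198, 0.1333]
eef_rot: [3.142, 0.0, 3.011]
force: [0.8, 0.1, -0.5]
grip_width: 0.033
grip_force: 0.1
```

>>> send_rows --rows '[{"dx": -7, "dy": 0, "dz": 0, "roll": 0, "jaw": 0.3}, {"dx": -7, "dy": 0, "dz": 0, "roll": 0, "jaw": 0.3}, {"dx": -7, "dy": 0, "dz": 0, "roll": 0, "jaw": 0.3}, {"dx": -6, "dy": 0, "dz": 0, "roll": 0, "jaw": 0.3}, {"dx": 0, "dy": 0, "dz": 0, "roll": 0, "jaw": 0.3}, {"dx": 0, "dy": 0, "dz": 0, "roll": 0, "jaw": 0.3}, {"dx": 0, "dy": 0, "dz": -15, "roll": 0, "jaw": 0.3}, {"dx": 0, "dy": 0, "dz": -25, "roll": 0, "jaw": 0.3}, {"dx": 20, "dy": 0, "dz": -38, "roll": 0, "jaw": 0.3}, {"dx": 20, "dy": 0, "dz": -36, "roll": 0, "jaw": 0.3}, {"dx": 20, "dy": 0, "dz": -36, "roll": 0, "jaw": 0.3}, {"dx": 30, "dy": 0, "dz": 0, "roll": 0, "jaw": 0.3}]'

```text
time_s: 7.8
ee_pos: [0.4516, -0.2122, 0.2887]
eef_rot: [-3.138, 0.009, 3.011]
force: [0.1, -0.1, 0.5]
grip_width: 0.033
grip_force: 0.0
```

Run:
```python
from h import *
c=snap('top');np.save('W6.npy',world(c));np.save('F6.npy',c['frame'])
s=snap('side')['frame'][80:340,160:380,::-1]
t=c['frame'][120:290,130:390,::-1]
a=cv2.resize(t,(398,260),interpolation=cv2.INTER_CUBIC)
cv2.imwrite('pics/c6.png',cv2.resize(np.hstack([a,s]),None,fx=1.29,fy=1.29,interpolation=cv2.INTER_CUBIC))
```

```text
(no output)
```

View pics/c6.png

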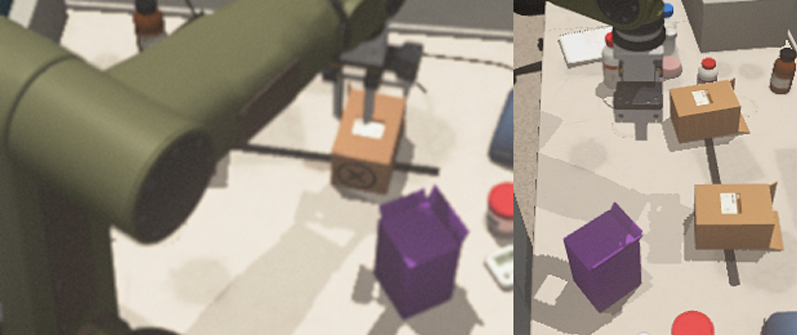

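Both cartons are down. The right one shows the crossed-ring stamp at (355,177), so that is the one to push. Measuring its underside face and the tape.

```bash
cat > m.py <<'E'
from h import *
def foot(W,F,yr):
    hsv=cv2.cvtColor(F,cv2.COLOR_RGB2HSV)
    k=(hsv[...,0]<25)&(hsv[...,1]>60)&(W[...,0]>.48)&(W[...,0]<.9)&(W[...,1]>yr[0])&(W[...,1]<yr[1])
    P=W[k&(W[...,2]>.012)&(W[...,2]<.12)]
    f=[]
    for y in np.arange(*yr,.01):
        q=P[(abs(P[:,1]-y)<.005)&(P[:,2]<.08)]
        if len(q)>4: f.append((y,np.percentile(q[:,0],10),np.median(q[:,0]),len(q)))
    f=np.array(f); print(f.round(3).tolist())
    print('max',np.nanpercentile(P,99,0).round(3),'min',np.nanpercentile(P,1,0).round(3))
E
python3 - <<'E'
from m import *
foot(np.load('W6.npy'),np.load('F6.npy'),(-.34,-.12))
c=snap('side');foot(world(c),c['frame'],(-.34,-.12))
E
```

```text
[[-0.29, 0.628, 0.648, 15.0], [-0.28, 0.561, 0.579, 27.0], [-0.27, 0.537, 0.541, 36.0], [-0.26, 0.54, 0.542, 36.0], [-0.25, 0.54, 0.543, 36.0], [-0.24, 0.543, 0.545, 41.0], [-0.23, 0.544, 0.547, 33.0], [-0.22, 0.546, 0.549, 32.0], [-0.21, 0.545, 0.549, 32.0], [-0.2, 0.548, 0.551, 35.0], [-0.19, 0.55, 0.551, 33.0], [-0.18, 0.551, 0.555, 34.0]]
max [ 0.698 -0.178  0.099] min [ 0.539 -0.29   0.014]
[[-0.3, 0.676, 0.686, 47.0], [-0.29, 0.618, 0.648, 432.0], [-0.28, 0.554, 0.58, 385.0], [-0.27, 0.543, 0.546, 28.0], [-0.2, 0.713, 0.718, 24.0], [-0.19, 0.72, 0.723, 8.0]]
max [ 0.717 -0.185  0.098] min [ 0.545 -0.296  0.014]
```

>>> send_rows --rows '[{"dx": -20, "dy": 0, "dz": 0, "roll": 0, "jaw": -0.3}, {"dx": -20, "dy": 0, "dz": 0, "roll": 0, "jaw": -0.3}, {"dx": -20, "dy": -4, "dz": 0, "roll": 0, "jaw": -0.3}, {"dx": 0, "dy": 0, "dz": 0, "roll": 0, "jaw": -0.3}, {"dx": 0, "dy": 0, "dz": 0, "roll": 0, "jaw": -0.3}]'

```text
time_s: 8.37
ee_pos: [0.5102, -0.2233, 0.2808]
eef_rot: [3.141, -0.002, 3.011]
force: [0.0, 0.5, -0.2]
grip_width: 0.0602
grip_force: 0.0
```

Clear of the face by about 35 mm. Descend to z≈0.045 and make contact.

>>> send_rows --rows '[{"dx": 0, "dy": 0, "dz": 35, "roll": 0, "jaw": -0.3}, {"dx": 0, "dy": 0, "dz": 35, "roll": 0, "jaw": -0.3}, {"dx": 0, "dy": 0, "dz": 35, "roll": 0, "jaw": -0.3}, {"dx": 0, "dy": 0, "dz": 35, "roll": 0, "jaw": -0.3}, {"dx": 0, "dy": 0, "dz": 35, "roll": 0, "jaw": -0.3}, {"dx": 0, "dy": 0, "dz": 35, "roll": 0, "jaw": -0.3}, {"dx": 0, "dy": 0, "dz": 25, "roll": 0, "jaw": -0.3}, {"dx": 0, "dy": 0, "dz": 0, "roll": 0, "jaw": -0.3}, {"dx": -10, "dy": 0, "dz": 0, "roll": 0, "jaw": -0.3}, {"dx": -8, "dy": 0, "dz": 0, "roll": 0, "jaw": -0.3}, {"dx": -5, "dy": 0, "dz": 0, "roll": 0, "jaw": -0.3}, {"dx": 0, "dy": 0, "dz": 0, "roll": 0, "jaw": -0.3}]'

```text
time_s: 9.37
ee_pos: [0.5337, -0.2266, 0.0485]
eef_rot: [-3.141, 0.002, 3.011]
force: [0.1, -0.2, -0.2]
grip_width: 0.0612
grip_force: 0.0
```

>>> send_rows --rows '[{"dx": -8, "dy": 0, "dz": 0, "roll": 0, "jaw": -0.3}, {"dx": -8, "dy": 0, "dz": 0, "roll": 0, "jaw": -0.3}, {"dx": -8, "dy": 0, "dz": 0, "roll": 0, "jaw": -0.3}, {"dx": -8, "dy": 0, "dz": 0, "roll": 0, "jaw": -0.3}, {"dx": -8, "dy": 0, "dz": 0, "roll": 0, "jaw": -0.3}, {"dx": -8, "dy": 0, "dz": 0, "roll": 0, "jaw": -0.3}, {"dx": -8, "dy": 0, "dz": 0, "roll": 0, "jaw": -0.3}, {"dx": -8, "dy": 0, "dz": 0, "roll": 0, "jaw": -0.3}, {"dx": -8, "dy": 0, "dz": 0, "roll": 0, "jaw": -0.3}, {"dx": -8, "dy": 0, "dz": 0, "roll": 0, "jaw": -0.3}, {"dx": 0, "dy": 0, "dz": 0, "roll": 0, "jaw": -0.3}]'

```text
time_s: 10.28
ee_pos: [0.6133, -0.2368, 0.047]
eef_rot: [-3.142, 0.001, 3.011]
force: [0.8, 0.3, 0.4]
grip_width: 0.061
grip_force: 0.0
```

Run:
```python
from m import *
for n in('top','side'):
    c=snap(n);foot(world(c),c['frame'],(-.36,-.12))
```

```text
[[-0.29, 0.626, 0.637, 7.0], [-0.28, 0.617, 0.62, 16.0], [-0.27, 0.617, 0.619, 5.0], [-0.26, 0.617, 0.619, 32.0], [-0.25, 0.618, 0.622, 37.0], [-0.24, 0.619, 0.623, 33.0], [-0.23, 0.62, 0.624, 30.0], [-0.22, 0.623, 0.627, 36.0], [-0.21, 0.623, 0.626, 30.0], [-0.19, 0.626, 0.628, 13.0]]
max [ 0.76  -0.188  0.101] min [ 0.615 -0.299  0.013]
[[-0.3, 0.705, 0.737, 385.0], [-0.29, 0.632, 0.662, 443.0], [-0.28, 0.619, 0.622, 34.0], [-0.27, 0.622, 0.623, 6.0], [-0.2, 0.793, 0.797, 18.0]]
max [ 0.793 -0.199  0.099] min [ 0.622 -0.303  0.013]
```

>>> send_rows --rows '[{"dx": -6, "dy": 0, "dz": 0, "roll": 0, "jaw": -0.3}, {"dx": -4, "dy": 0, "dz": 0, "roll": 0, "jaw": -0.3}, {"dx": -2, "dy": 0, "dz": 0, "roll": 0, "jaw": -0.3}, {"dx": 0, "dy": 0, "dz": 0, "roll": 0, "jaw": -0.3}, {"dx": 15, "dy": 0, "dz": 0, "roll": 0, "jaw": -0.3}, {"dx": 25, "dy": 0, "dz": 0, "roll": 0, "jaw": -0.3}, {"dx": 30, "dy": 0, "dz": 0, "roll": 0, "jaw": -0.3}, {"dx": 20, "dy": 0, "dz": 0, "roll": 0, "jaw": -0.3}, {"dx": 0, "dy": 0, "dz": -30, "roll": 0, "jaw": -0.3}, {"dx": 0, "dy": 0, "dz": -40, "roll": 0, "jaw": -0.3}, {"dx": 0, "dy": 0, "dz": -40, "roll": 0, "jaw": -0.3}, {"dx": 0, "dy": 0, "dz": -40, "roll": 0, "jaw": -0.3}]'

```text
time_s: 11.38
ee_pos: [0.5342, -0.2265, 0.1994]
eef_rot: [-3.141, 0.0, 3.011]
force: [0.5, -0.5, -0.0]
grip_width: 0.0614
grip_force: 0.0
```

>>> send_rows --rows '[{"dx": 0, "dy": 0, "dz": -40, "roll": 0, "jaw": -0.3}, {"dx": 0, "dy": 0, "dz": -40, "roll": 0, "jaw": -0.3}, {"dx": 30, "dy": 0, "dz": 0, "roll": 0, "jaw": -0.3}, {"dx": 30, "dy": 0, "dz": 0, "roll": 0, "jaw": -0.3}, {"dx": 30, "dy": 0, "dz": 0, "roll": 0, "jaw": -0.3}, {"dx": 0, "dy": 0, "dz": 0, "roll": 0, "jaw": -0.3}]'

```text
time_s: 11.88
ee_pos: [0.4422, -0.2144, 0.278]
eef_rot: [-3.141, 0.001, 3.01]
force: [1.0, 0.1, 1.4]
grip_width: 0.0609
grip_force: 0.0
```

Run:
```python
from m import *
for n in('top','side'):
    c=snap(n);W=world(c);foot(W,c['frame'],(-.36,-.12))
    m=(W[...,0]>.57)&(W[...,0]<.66)&(abs(W[...,1]+.15)<.22)&(c['frame'].max(2)<85)&(abs(W[...,2])<.012)
    for y in np.arange(-.34,.03,.02):
        q=m&(abs(W[...,1]-y)<.01)
        if q.sum()>5: print('tape',round(y,2),np.percentile(W[q][:,0],[5,50,95]).round(3).tolist())
    if n=='side':s=c['frame'][80:340,160:380,::-1]
    else:
        t=cv2.resize(c['frame'][120:290,130:390,::-1],(398,260),interpolation=cv2.INTER_CUBIC)
cv2.imwrite('pics/c7.png',cv2.resize(np.hstack([t,s]),None,fx=1.29,fy=1.29,interpolation=cv2.INTER_CUBIC))
```

```text
[[-0.29, 0.636, 0.652, 14.0], [-0.28, 0.625, 0.629, 39.0], [-0.27, 0.626, 0.63, 37.0], [-0.26, 0.628, 0.631, 28.0], [-0.25, 0.629, 0.632, 17.0], [-0.24, 0.631, 0.636, 20.0], [-0.23, 0.631, 0.635, 30.0], [-0.22, 0.633, 0.635, 35.0], [-0.21, 0.634, 0.638, 37.0], [-0.2, 0.634, 0.638, 32.0], [-0.19, 0.634, 0.64, 21.0]]
max [ 0.717 -0.19   0.096] min [ 0.625 -0.289  0.014]
tape -0.34 [0.602, 0.607, 0.614]
tape -0.32 [0.603, 0.608, 0.614]
tape -0.3 [0.604, 0.612, 0.619]
tape -0.28 [0.606, 0.615, 0.623]
tape -0.26 [0.608, 0.615, 0.622]
tape -0.24 [0.607, 0.62, 0.64]
tape -0.22 [0.608, 0.619, 0.64]
tape -0.2 [0.611, 0.618, 0.644]
tape -0.18 [0.611, 0.618, 0.622]
tape -0.16 [0.61, 0.617, 0.624]
tape -0.14 [0.612, 0.621, 0.625]
tape -0.12 [0.615, 0.622, 0.626]
tape -0.1 [0.617, 0.623, 0.628]
tape -0.08 [0.62, 0.623, 0.626]
tape -0.06 [0.619, 0.624, 0.631]
tape -0.04 [0.617, 0.625, 0.628]
[[-0.31, 0.771, 0.775, 13.0], [-0.3, 0.709, 0.741, 425.0], [-0.29, 0.638, 0.666, 410.0], [-0.28, 0.631, 0.632, 17.0], [-0.27, 0.632, 0.633, 15.0], [-0.26, 0.633, 0.634, 11.0], [-0.25, 0.634, 0.635, 17.0], [-0.24, 0.636, 0.637, 10.0], [-0.23, 0.636, 0.637, 13.0], [-0.22, 0.638, 0.638, 13.0], [-0.21, 0.639, 0.641, 17.0], [-0.2, 0.641, 0.806, 16.0]]
max [ 0.797 -0.196  0.099] min [ 0.632 -0.305  0.013]
tape -0.3 [0.611, 0.618, 0.621]
tape -0.28 [0.614, 0.62, 0.622]
tape -0.26 [0.618, 0.621, 0.624]
tape -0.24 [0.618, 0.622, 0.624]
tape 0.02 [0.624, 0.629, 0.637]
```

View pics/c7.png

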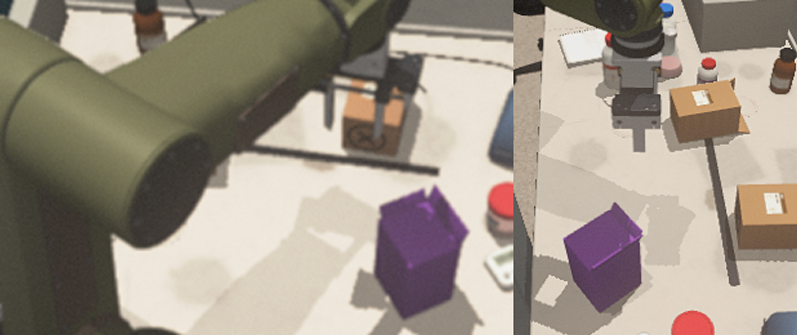

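The stamped carton at (372,128) lies just past the tape. Its feet are 12–22 mm beyond the tape's middle, and 6–35 mm is wanted. The plain carton is on its back across the tape, and the arm is clear. Handing in.

```bash
python3 -c "
from station import *
print(hand_in())"
```

```text
the job is handed in; nothing more can be done
None
```

The job is handed in, with no verdict returned: both cartons were tipped onto their backs, the stamped (right) one was pushed past the tape with its near end about 2–5 mm beyond the far edge, and the plain one still lies across the line.

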